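# Push the forming core out of a felt-board sleeve

## Robot

A 6-joint arm with a two-finger parallel gripper is mounted at the origin on the work surface. World frame = base frame: x ahead of the robot, y to its left, z up, the work surface at z = 0. Lengths are in m, angles in rad, forces in N, time in s.
With the tool pointing down it reaches from about 0.25 to 0.725 m from the base axis. Payload 4 kg.
Tool frame: the origin (TCP) lies midway between the tips of the shut fingers; the grasp point (between the pads) lies 19 mm behind it; z points along the fingers, y is the direction in which the jaws open and shut (so a half turn about z gives the same grasp; the last joint's range is limited). The gripper opens to 85 mm and grips with 20 to 120 N. Pads are 22 mm wide; open, the fingers measure 114 mm over their backs; the gripper's body (76 mm by 85 mm) begins 54 mm behind the grasp point. The pads swing forward as they close: fully open they stand 13 mm farther back than shut.
Start: joints at [1.19, 0.241, 0.005, 1.335, 0, 1.571], TCP at [0.186, 0.464, 0.231] pointing down, gripper open.
Joint ranges: [-2.72, 2.72], [-1.05, 1.87], [-1.09, 1.28], [-1.99, 2.15], [-1.42, 1.44], [-3.14, 3.14]. Speed limits (rad/s): [2.79, 2.79, 3.14, 3.14, 3.14, 3.14].

## Interface

Orientations are given as a unit quaternion [x, y, z, w].
In Python, from workcell import bot, vision gives the robot as it stands. The module is installed in compiled form; this text tells all that it offers.
- The arm moves only by the tool send_rows, never from a script. Its argument "targets" is a list that holds one entry, the list of rows, each a list of 5 numbers: the shift along the world's x, y, z in cm, then the turn about the world's z in rad, then the finger opening in cm, from 0 to 8.54. A call has 1 to 12 rows; each row is the pose to reach, as a shift and turn from the pose commanded when the call began; what a row does not reach only later rows make up. A row lasts 1/8 s, in which the tool goes at most 62.5 mm and 10.7 degrees, less where a joint would pass 70% of its speed; a pose out of reach is approached as far as the arm can. A call with a gripper value outside its range is refused whole. The fingers move at their own pace and stop on an object; the grip force is fixed at half the most. Time passes only in rows, so rows that repeat a pose let the fingers close. It gives the time, the measured TCP pose, the force and the opening at its end, in the units of the state.
- bot.get_obs(): the state, without advancing time (a new reading comes with each control period).
- vision.camera(name): name is "scene" or "side" or "wrist"; returns the picture (480x640x3 uint8, red, green, blue); there is no depth.
- vision.get_calibration(name): a dict with "vertical_fov" (degrees; the focal length in pixels is half the picture's height over the tangent of half this angle, whatever the lens; pixels are square), "cx", "cy" (the principal point, pixels), "k1" (the pictures are not rectified: a ray, as slopes to the right and down, at radius r is drawn at 1 + k1 r^2 times it, then the intrinsics apply), "rvec" (rotation vector, rad) and "tvec" (3), from world to camera coordinates, as OpenCV has them; the wrist camera has in their place "T_tool_cam" (4x4, takes a point from camera to tool coordinates, whose origin is the TCP and whose axes are the flange's). Camera axes: x right, y down, z forward; pixel columns grow to the right and rows downward; lengths in m; the calibration is good to about 2 mm. A picture is of the moment at which its call begins: read the wrist's pose just before it. get_calibration takes no time and is no camera call.
- bot.job_done(): hands the job in, once; it reports no verdict.
Trained networks look in the newest picture that a camera, given by its name, has taken for a name from the list of things; names that differ only in an ending like _2 or _b are one class to them, and where a whole thing is asked for, a point or a joint stands for the part that bears it (a point fixed in the world has none). Each returns a list of dicts, best first, with "score" (0 to 1); they miss things now and then, are a little off and sometimes report something else, mostly with a low value. They report only what shows in the picture. A call takes as long as a camera call.
- vision.boxes_of(target, camera): "uv" ([column, row] in pixels, amid what is visible of it).
The state is a dict: "clock": time; "joint_pos": joint angles; "joint_vel": joint speeds; "tau": joint torques, N m; "eef_pos": TCP position; "tool_rot": TCP orientation; "ft_force": force on the tool from outside, world axes, zero at the start; "ft_torque": the same for the moment, N m; "grip_width": finger opening in m.
Only numpy, scipy, OpenCV 4.12 (cv2) and the standard library are available. Lean on these libraries where they do the work, as an engineer would, in place of code of your own. Each camera call takes 0.05 s, during which the arm holds its last target.

## Task

A wooden forming core is still stuck in the grey octagonal sleeve held up in the plywood jig. Take the drift (the tool with a steel shank and a wide collar) by its handle out of its stand, push it down through the sleeve from above so that the core drops out underneath into the jig's tray, and go on until the drift's collar sits flat on the sleeve's rim. Let go of the drift and leave it standing upright there.

Things in the scene. Friction and masses are not known exactly. Their poses are not given: they have to be found in the camera images.
- drift_grip (a point): Middle of the drift's handle (z axis up the tool). Tool: steel shank 20 mm across, 50 long; above it a wooden collar 64 across, 8 thick; then a round handle 30 across, 70 long. Point: 93 mm above the shank tip, 43 above the collar's underside. Some 180 g. Hangs by its collar in a fixed plywood bridge stand 70 mm square, 58 high, loose fit; lift straight out. (Not the handle on a wide disc.)
- bore (a point): Centre of the sleeve's bore at its upper rim, z up. Grey octagonal tube: bore 44 mm across flats, wall 10, 50 long, open below, fixed between two plywood cheeks of a fixed jig, rim 105 mm above the table, lower end 55, over a tray 130 x 96 mm, floor 6 thick. Sprung pads hold the core: some 6 to 12 N pushes it; it drops once its top is about 35 mm below the rim. (The one on the table is a spare.)
- core_mid (a point): Centre of the core: a solid octagonal block of pale wood, 41 mm across the flats, 30 mm high, about 40 g. It starts inside the sleeve, its top 6 mm below the rim; this point is then 21 mm below the rim.

How it is judged:
By the outcome, as a careful person would: the job done as asked, in the order asked, and still so for the second after the job is handed in, with the robot touching nothing.
It also fails if it takes over 35 s, if anything falls off the work surface, if the arm or the gripper's body presses on something with over 40 N, if the wrist force passes 120 N, or if a joint passes its speed limit or range.

## Working session

There is one attempt and no reset: what is moved stays moved. The work goes in short steps, Python scripts to look and compute and a tool call to move; the robot and the scene stay as the last step left them, time stands still between calls to the robot, and variables do not carry over. Pictures are saved under pics/ and viewed, and the job is handed in when it is done.

Besides the shell and the picture viewer there is one more tool, called after "Request:" as a command line: name --argument value ..., lists and objects as JSON in quotes. send_rows: Moves the arm, as the interface text tells. Its arguments: {"type":"object","properties":{"targets":{"type":"array"}},"required":["targets"]}

```bash
mkdir -p pics
cat > h.py <<'E'
import numpy as np, cv2
from workcell import bot, vision
from scipy.spatial.transform import Rotation as R
def cam(n):
    c=vision.get_calibration(n); f=240/np.tan(np.radians(c["vertical_fov"])/2)
    if "rvec" in c:
        Rm=cv2.Rodrigues(np.array(c["rvec"],float))[0]; t=np.array(c["tvec"],float).ravel()
    else:
        o=bot.get_obs(); T=np.eye(4); T[:3,:3]=R.from_quat(o["tool_rot"]).as_matrix(); T[:3,3]=o["eef_pos"]
        W=np.linalg.inv(T@np.array(c["T_tool_cam"])); Rm=W[:3,:3]; t=W[:3,3]
    return f,c["cx"],c["cy"],c["k1"],Rm,t
def proj(C,p):
    f,cx,cy,k,Rm,t=C; q=np.atleast_2d(p)@Rm.T+t; s=q[:,:2]/q[:,2:]; r2=(s**2).sum(1,keepdims=True)
    return s*(1+k*r2)*f+[cx,cy]
def ray(C,uv):
    f,cx,cy,k,Rm,t=C; d=(np.array(uv)-[cx,cy])/f; s=d.copy()
    for _ in range(30): s=d/(1+k*(s@s))
    v=Rm.T@np.append(s,1); return -Rm.T@t, v/np.linalg.norm(v)
def atz(C,uv,z):
    o,v=ray(C,uv); return o+v*(z-o[2])/v[2]
def tri(rs):
    A=0;b=0
    for o,v in rs:
        P=np.eye(3)-np.outer(v,v); A=A+P; b=b+P@o
    x=np.linalg.solve(A,b); return x,[np.linalg.norm((np.eye(3)-np.outer(v,v))@(x-o)) for o,v in rs]
def snap(n,name):
    C=cam(n); im=vision.camera(n); cv2.imwrite(f"pics/{name}.png",im[:,:,::-1]); return C,im
E
python3 - <<'E'
from h import *
o=bot.get_obs(); print(o)
for n in ["scene","side","wrist"]:
    C,im=snap(n,n+"0")
    for t in ["drift_grip","bore","core_mid"]:
        print(n,t,[(np.round(d["uv"],1).tolist(),round(d["score"],2)) for d in vision.boxes_of(t,n)][:4])
    print(-C[4].T@C[5])
E
```

```text
{'clock': 0.0, 'joint_pos': array([1.18999158e+00, 2.41402164e-01, 3.74529344e-03, 1.33516530e+00,
       5.80972701e-06, 1.57073958e+00]), 'joint_vel': array([ 0.00120836, -0.00010777,  0.00163313,  0.00076217, -0.00149676,
        0.0005624 ]), 'tau': array([ 5.88949897e-04, -3.72319543e+01,  2.52409565e+01,  1.70497724e-02,
       -1.06959551e-04, -2.96640067e-06]), 'eef_pos': array([0.18560624, 0.46361916, 0.23042637]), 'tool_rot': array([ 1.89226059e-01,  9.81933029e-01, -9.94063097e-04, -1.94580455e-04]), 'ft_force': array([0.08696101, 0.09292368, 0.29159649]), 'ft_torque': array([0.03231012, 0.01777931, 0.01283543]), 'grip_width': 0.0855852892592088}
scene drift_grip [([238.2, 236.7], 0.6)]
scene bore [([419.2, 213.3], 0.94)]
scene core_mid [([425.4, 187.0], 0.85)]
[ 0.90990425 -0.06007421  0.74467684]
side drift_grip [([360.2, 223.0], 0.64)]
side bore [([351.1, 425.2], 0.9)]
side core_mid [([348.3, 366.9], 0.63)]
[0.45020169 0.59619345 0.4890277 ]
wrist drift_grip []
wrist bore []
wrist core_mid []
[0.12076964 0.4905264  0.37445253]
```

View pics/scene0.png

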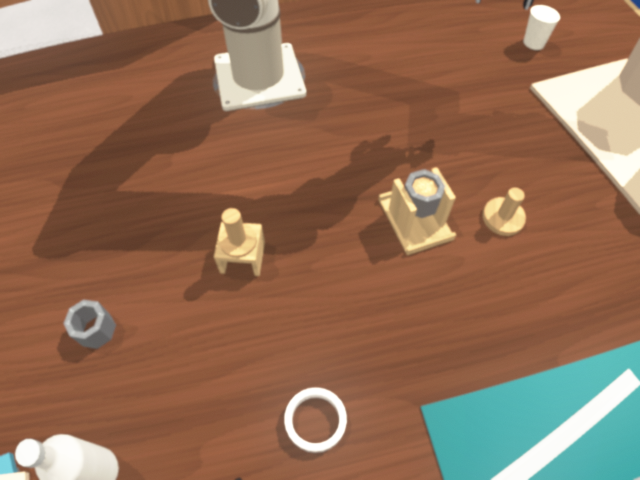

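View pics/side0.png

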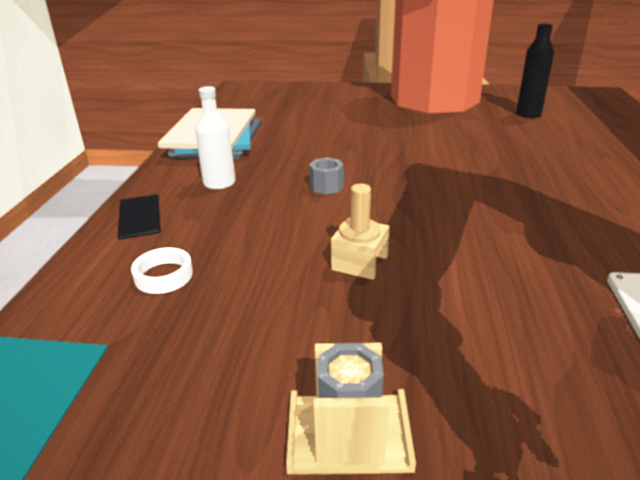

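View pics/wrist0.png

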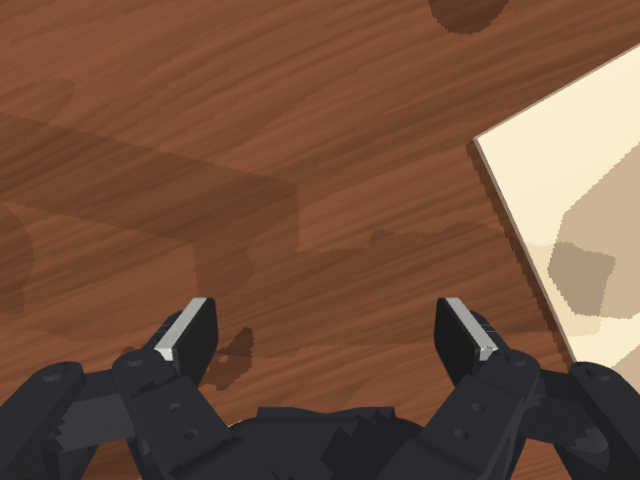

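The scene picture shows the drift in its stand with its handle top near (232,215), and the jig sleeve with its rim near (425,187). The side picture shows the handle top near (361,188) and the rim near (350,370). The wrist view has neither. I'll zoom in on both.

Run:
```python
import cv2,numpy as np
a=cv2.imread("pics/scene0.png");b=cv2.imread("pics/side0.png")
def c(i,x,y,w=100,h=75): return cv2.resize(i[y:y+h,x:x+w],(400,300),interpolation=cv2.INTER_CUBIC)
cv2.imwrite("pics/z0.png",np.vstack([np.hstack([c(a,190,200),c(a,375,160)]),np.hstack([c(b,310,180,),c(b,300,330)])]))
```

```text
(no output)
```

View pics/z0.png

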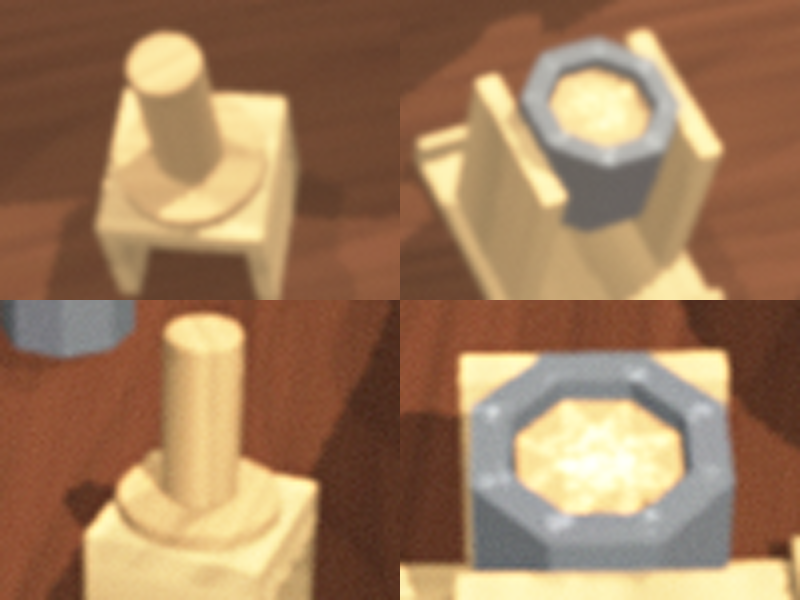

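Run:
```python
from h import *
S=cam("scene");D=cam("side")
for n,a,b,z in [("top",(231.7,215.5),(361,188.2),.136),("bore",(425,185.5),(350.3,366.7),.105)]:
    x,r=tri([ray(S,a),ray(D,b)]); print(n,x.round(4),np.round(r,4),atz(S,a,z).round(4),atz(D,b,z).round(4))
# collar: overlay checks
for n in ["scene","side"]:
    im=cv2.imread(f"pics/{n}0.png");C=cam(n)
print(R.from_quat(bot.get_obs()["tool_rot"]).as_matrix().round(3))
print(vision.get_calibration("wrist"))
```

```text
top [ 0.4793 -0.1048  0.1342] [0.0004 0.0004] [ 0.481  -0.1045  0.136 ] [ 0.4788 -0.1018  0.136 ]
bore [0.4722 0.2224 0.1014] [0.0001 0.0001] [0.4747 0.2209 0.105 ] [0.4719 0.2258 0.105 ]
[[-0.928  0.372 -0.   ]
 [ 0.372  0.928 -0.   ]
 [-0.    -0.    -1.   ]]
{'vertical_fov': 66.05586255011221, 'cx': 325.64200944408816, 'cy': 237.08598192537744, 'k1': -0.02568003713152658, 'T_tool_cam': array([[-3.98952008e-04, -9.60754359e-01, -2.77400257e-01,
         7.01796335e-02],
       [ 9.99999907e-01, -4.29014152e-04,  4.76756792e-05,
         3.30385111e-04],
       [-1.64813253e-04, -2.77400212e-01,  9.60754441e-01,
        -1.43289561e-01],
       [ 0.00000000e+00,  0.00000000e+00,  0.00000000e+00,
         1.00000000e+00]])}
```

Request:
send_rows --targets '[[[2,-1.7,0,0,8.5],[6,-5,0,0,8.5],[11,-9,0,0,8.5],[16,-13.5,0,0,8.5],[21,-17.5,0,0,8.5],[25,-21,0,0,8.5],[28,-23.5,0,0,8.5],[28.7,-24.1,0,0,8.5],[28.7,-24.1,0,0,8.5]]]'

```text
clock: 1.72
eef_pos: [0.4728, 0.223, 0.2311]
tool_rot: [0.19, 0.982, 0.0, -0.0]
ft_force: [0.1, 0.6, 0.6]
grip_width: 0.085
```

Run:
```python
from h import *
o=bot.get_obs();print(o["clock"],o["eef_pos"],o["ft_force"],o["joint_pos"].round(2))
C,im=snap("wrist","w1")
for t in ["bore","core_mid"]: print(vision.boxes_of(t,"wrist")[:2])
np.savez("w1.npz",C=np.array([C[0],C[1],C[2],C[3]]),R=C[4],t=C[5])
```

```text
1.725 [0.47276395 0.22303875 0.23111614] [0.08725074 0.57496332 0.57795675] [0.44 0.29 0.07 1.35 0.   0.82]
[]
[{'uv': [325.9, 225.1], 'score': 0.6}]
```

View pics/w1.png

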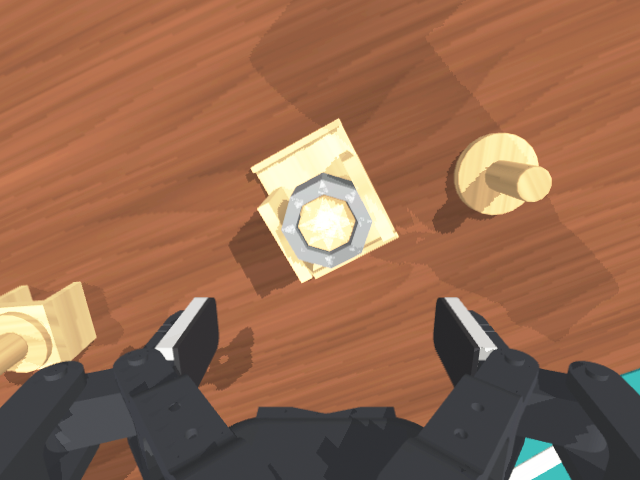

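The jig sleeve's rim is centred near (327,220), with the pale core inside it. The distractor handle is at (520,180), and part of the drift stand shows at lower left. Next I go over the drift.

Request:
send_rows --targets '[[[0,-2,0,0,8.5],[0,-7,0,0,8.5],[0,-13,0,0,8.5],[0.3,-19,0,0,8.5],[0.5,-25,0,0,8.5],[0.7,-30,0,0,8.5],[0.7,-32.6,0,0,8.5],[0.7,-32.6,0,0,8.5]]]'

```text
clock: 2.88
eef_pos: [0.4791, -0.1045, 0.2314]
tool_rot: [0.191, 0.982, -0.0, 0.0]
ft_force: [-0.6, 0.2, 0.1]
grip_width: 0.085
```

Run:
```python
from h import *
o=bot.get_obs();print(o["clock"],o["eef_pos"],o["joint_pos"].round(2))
C,im=snap("wrist","w2")
print(vision.boxes_of("drift_grip","wrist")[:2])
np.savez("w2.npz",C=np.array([C[0],C[1],C[2],C[3]]),R=C[4],t=C[5])
a=cv2.imread("pics/w1.png")
cv2.imwrite("pics/z1.png",np.hstack([cv2.resize(a[150:290,260:400],(400,400),interpolation=cv2.INTER_CUBIC),cv2.resize(im[120:320,225:425,::-1],(400,400),interpolation=cv2.INTER_CUBIC)]))
```

```text
2.875 [ 0.47906042 -0.10448696  0.23142618] [-0.21  0.22 -0.02  1.33 -0.    0.17]
[{'uv': [323.7, 212.8], 'score': 0.61}]
```

View pics/z1.png

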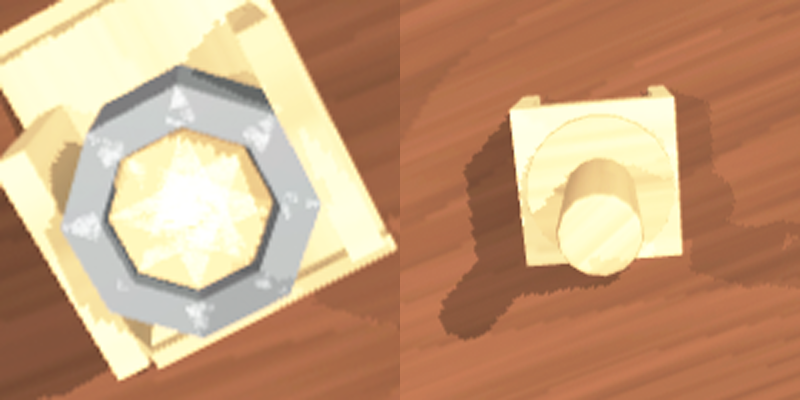

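Run:
```python
from h import *
S=cam("scene");D=cam("side")
def L(f): z=np.load(f); return (*z["C"],z["R"],z["t"])
for n,a,b,w,uv,z in [("top",(231.7,215.5),(361,188.2),"w2.npz",(325.5,237.5),.136),("bore",(425,185.5),(350.3,366.7),"w1.npz",(326.9,223.1),.105)]:
    W=L(w); x,r=tri([ray(S,a),ray(D,b),ray(W,uv)]); print(n,x.round(4),np.round(r,4),atz(S,a,z).round(4),atz(D,b,z).round(4),atz(W,uv,z).round(4))
# drift collar centre in wrist
print(atz(L("w2.npz"),(225+100,120+94),.066))
```

```text
top [ 0.4791 -0.1045  0.1341] [0.0005 0.0005 0.0005] [ 0.481  -0.1045  0.136 ] [ 0.4788 -0.1018  0.136 ] [ 0.4783 -0.1039  0.136 ]
bore [0.4716 0.2236 0.1011] [0.001  0.0011 0.0017] [0.4747 0.2209 0.105 ] [0.4719 0.2258 0.105 ] [0.4701 0.2255 0.105 ]
[ 0.47750643 -0.10411313  0.066     ]
```

The drift is at (0.479, -0.104) and the bore at (0.472, 0.224), and the three views agree to 2–3 mm. The gripper is centred over the drift, so I'll descend and grip.

Request:
send_rows --targets '[[[0,0,-3,0,8.5],[0,0,-8,0,8.5],[0,0,-12,0,8.5],[0,0,-14.5,0,8.5],[0,0,-15,0,8.5],[0,0,-15,0,6],[0,0,-15,0,3.5],[0,0,-15,0,1.5],[0,0,-15,0,1.5],[0,0,-15,0,1.5],[0,0,-15,0,1.5]]]'

```text
clock: 4.35
eef_pos: [0.4809, -0.1032, 0.0827]
tool_rot: [0.189, 0.982, -0.0, 0.001]
ft_force: [-0.8, 0.3, 5.0]
grip_width: 0.029
```

Request:
send_rows --targets '[[[0,0,0.5,0,1],[0,0,2,0,1],[0,0,4,0,1],[0,0,7,0,1],[0,0,10,0,1],[0,0,13,0,1],[0,0,14,0,1],[0,0,14,0,1]]]'

```text
clock: 5.35
eef_pos: [0.48, -0.1029, 0.2217]
tool_rot: [0.189, 0.982, -0.0, 0.001]
ft_force: [0.0, -0.3, -2.2]
grip_width: 0.0286
```

Run:
```python
from h import *
o=bot.get_obs();print(o["clock"],o["eef_pos"],o["ft_force"],o["grip_width"])
a=snap("scene","s3")[1];b=snap("side","d3")[1]
cv2.imwrite("pics/z3.png",np.hstack([a[100:350,130:430,::-1],b[20:270,230:530,::-1]]))
```

```text
5.35 [ 0.48003499 -0.10287165  0.22170496] [ 0.01135532 -0.29745011 -2.23715142] 0.02861137471778622
```

View pics/z3.png

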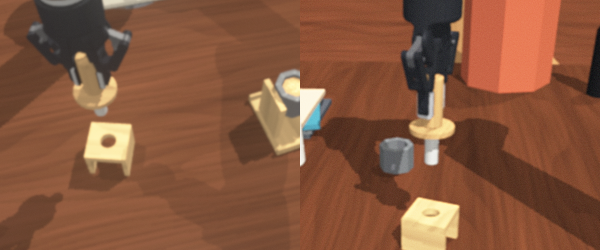

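The drift is held clear of the stand. In the side crop the handle looks slightly slanted, with the top near (438,80) and the shank tip near (431,162), so I'll check for tilt.

Run:
```python
import cv2,numpy as np
from h import *
a=cv2.imread("pics/s3.png");b=cv2.imread("pics/d3.png")
x=np.array([0.480,-0.103,0]); 
for n,i in(("scene",a),("side",b)):
    C=cam(n)
    p=proj(C,[x+[0,0,z] for z in (.148,.198,.206,.276)]); print(n,p.round(1).tolist())
c=lambda i,x,y:cv2.resize(i[y:y+100,x:x+100],(400,400),interpolation=cv2.INTER_CUBIC)
cv2.imwrite("pics/z4.png",np.hstack([c(a,180,130),c(b,320,90)]))
```

```text
scene [[231.3, 210.4], [225.7, 190.9], [224.7, 187.6], [215.5, 155.3]]
side [[360.4, 180.5], [361.1, 148.7], [361.2, 143.4], [362.2, 94.5]]
```

View pics/z4.png

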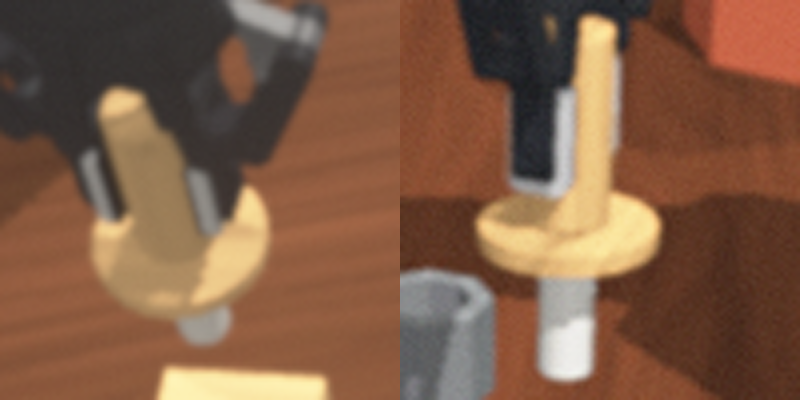

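Run:
```python
from h import *
S=cam("scene");D=cam("side")
print(tri([ray(S,(231.3,212)),ray(D,(361.7,182.3))]))
print(tri([ray(S,(180+45.2,130+61)),ray(D,(320+42.2,90+57))]), "collar mid")
```

```text
(array([ 0.47883832, -0.10405999,  0.14387784]), [np.float64(0.0009795524006109317), np.float64(0.0009795524006108996)])
(array([ 0.47944781, -0.10400622,  0.19925899]), [np.float64(0.0012688410108270029), np.float64(0.00126884101082694)]) collar mid
```

The tip is at about (0.479, -0.104) and the tool is vertical. I'll carry it over the bore and check again.

Request:
send_rows --targets '[[[0,2,0,0,1],[-0.1,6.5,0,0,1],[-0.2,12,0,0,1],[-0.4,18,0,0,1],[-0.5,24,0,0,1],[-0.6,29,0,0,1],[-0.7,32,0,0,1],[-0.7,32.8,0,0,1],[-0.7,32.8,-2,0,1],[-0.7,32.8,-2.8,0,1],[-0.7,32.8,-2.8,0,1]]]'

```text
clock: 6.82
eef_pos: [0.4722, 0.2241, 0.1922]
tool_rot: [0.19, 0.982, -0.001, -0.001]
ft_force: [0.0, 0.4, -1.7]
grip_width: 0.0287
```

Run:
```python
from h import *
o=bot.get_obs();print(o["clock"],o["eef_pos"],o["ft_force"],o["grip_width"])
a=snap("scene","s5")[1];b=snap("side","d5")[1]
c=lambda i,x,y:cv2.resize(i[y:y+130,x:x+130,::-1],(400,400),interpolation=cv2.INTER_CUBIC)
cv2.imwrite("pics/z5.png",np.hstack([c(a,360,110),c(b,285,275)]))
```

```text
6.825 [0.47216905 0.22409302 0.19220711] [ 0.00209622  0.37784679 -1.74508361] 0.028716156929651376
```

View pics/z5.png

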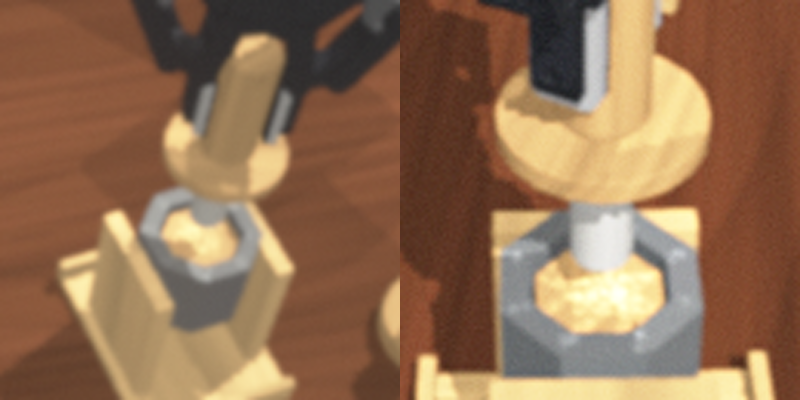

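The shank is above the bore and centred on it in both views (side crop: collar at 602, sleeve at 602). Now I push.

Request:
send_rows --targets '[[[0,0,-1,0,1],[0,0,-1.6,0,1],[0,0,-2.2,0,1],[0,0,-2.8,0,1],[0,0,-3.3,0,1],[0,0,-3.3,0,1]]]'

```text
clock: 7.68
eef_pos: [0.4734, 0.2253, 0.1604]
tool_rot: [0.189, 0.982, 0.0, 0.001]
ft_force: [0.8, 0.5, 0.9]
grip_width: 0.029
```

Request:
send_rows --targets '[[[0,0,-0.5,0,1],[0,0,-1,0,1],[0,0,-1.4,0,1],[0,0,-1.8,0,1],[0,0,-2.2,0,1],[0,0,-2.4,0,1],[0,0,-2.4,0,1]]]'

```text
clock: 8.55
eef_pos: [0.4723, 0.225, 0.1356]
tool_rot: [0.189, 0.982, -0.0, -0.001]
ft_force: [-0.9, 0.1, -2.6]
grip_width: 0.0291
```

Run:
```python
from h import *
o=bot.get_obs();print(o["clock"],o["eef_pos"],o["ft_force"],o["grip_width"])
a=snap("scene","s6")[1];b=snap("side","d6")[1]
c=lambda i,x,y:cv2.resize(i[y:y+130,x:x+130,::-1],(400,400),interpolation=cv2.INTER_CUBIC)
cv2.imwrite("pics/z6.png",np.hstack([c(a,360,130),c(b,285,330)]))
```

```text
8.55 [0.47233863 0.22500054 0.13558923] [-0.92879785  0.07151007 -2.61809841] 0.02905139125616233
```

View pics/z6.png

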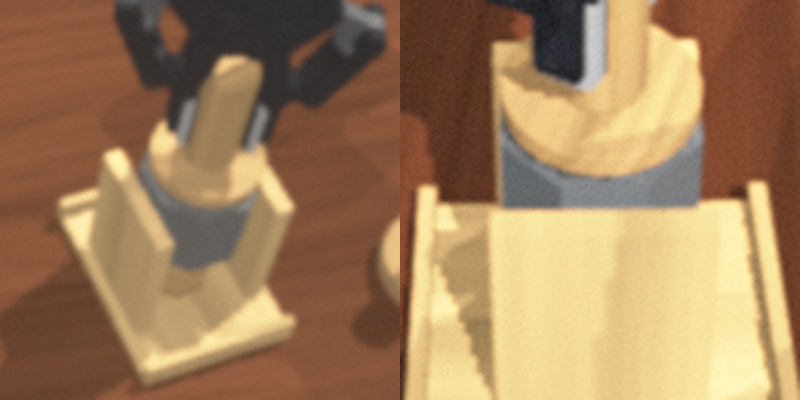

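A pale piece shows below the sleeve at (180,282) in the scene crop, and the pushing force is gone. The collar is still about 5 mm above the rim, so I'll finish seating it gently.

Request:
send_rows --targets '[[[0,0,-0.3,0,1],[0,0,-0.5,0,1],[0,0,-0.6,0,1],[0,0,-0.7,0,1],[0,0,-0.7,0,1]]]'

```text
clock: 9.28
eef_pos: [0.4728, 0.2252, 0.1298]
tool_rot: [0.189, 0.982, 0.0, 0.0]
ft_force: [-1.2, -0.3, 1.0]
grip_width: 0.0287
```

Request:
send_rows --targets '[[[0,0,-0.1,0,1],[0,0,-0.2,0,1],[0,0,-0.2,0,1]]]'

```text
clock: 9.65
eef_pos: [0.4728, 0.2252, 0.1297]
tool_rot: [0.189, 0.982, 0.0, 0.001]
ft_force: [-6.0, -2.1, 13.3]
grip_width: 0.0286
```

Run:
```python
from h import *
o=bot.get_obs();print(o["clock"],o["eef_pos"],o["ft_force"],o["grip_width"])
a=snap("scene","s7")[1];b=snap("side","d7")[1]
c=lambda i,x,y:cv2.resize(i[y:y+130,x:x+130,::-1],(400,400),interpolation=cv2.INTER_CUBIC)
cv2.imwrite("pics/z7.png",np.hstack([c(a,360,130),c(b,285,330)]))
```

```text
9.65 [0.47275856 0.22522073 0.12965688] [-6.02069994 -2.05467832 13.28070008] 0.028643267599763555
```

View pics/z7.png

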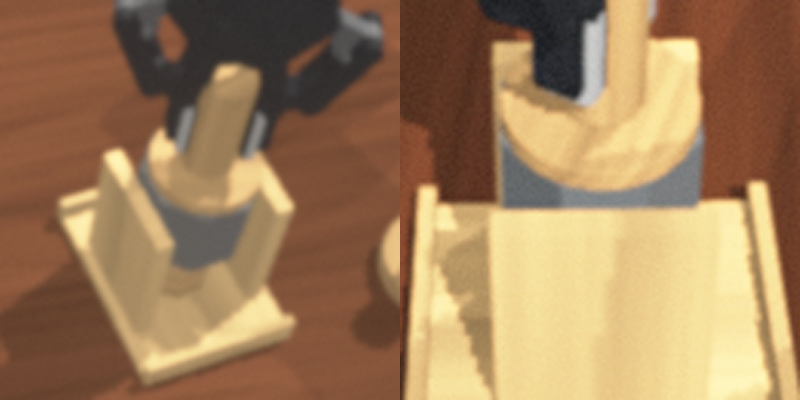

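Contact at about 13 N, z stopped moving, and the collar now sits on the rim. I'll relieve the load, open, and retreat upward.

Request:
send_rows --targets '[[[0,0,0.2,0,1],[0,0,0.2,0,3.5],[0,0,0.2,0,5],[0,0,0.2,0,7],[0,0,0.2,0,8.5],[0,0,0.2,0,8.5],[0,0,1.5,0,8.5],[0,0,4,0,8.5],[0,0,8,0,8.5],[0,0,12,0,8.5],[0,0,14,0,8.5],[0,0,14,0,8.5]]]'

```text
clock: 11.25
eef_pos: [0.474, 0.2257, 0.2701]
tool_rot: [0.189, 0.982, 0.002, 0.002]
ft_force: [-1.0, -0.3, -1.1]
grip_width: 0.0849
```

Run:
```python
from h import *
o=bot.get_obs();print(o["clock"],o["eef_pos"],o["ft_force"],o["grip_width"])
a=snap("scene","s8")[1];b=snap("side","d8")[1];w=snap("wrist","w8")[1]
print(vision.boxes_of("core_mid","scene")[:2])
C=cam("scene"); print(proj(C,[[.4725,.2245,z] for z in (.006,.021,.036)]).round(1))
c=lambda i,x,y:cv2.resize(i[y:y+130,x:x+130,::-1],(400,400),interpolation=cv2.INTER_CUBIC)
top=np.hstack([c(a,360,130),c(b,285,290)])
cv2.imwrite("pics/z8.png",top); cv2.imwrite("pics/z8w.png",w[:,:,::-1])
```

```text
11.25 [0.4739871  0.22574346 0.27005475] [-0.96423518 -0.34760246 -1.10504422] 0.0848955004764222
[]
[[417.  216.3]
 [418.3 211.8]
 [419.7 207.2]]
```

View pics/z8.png

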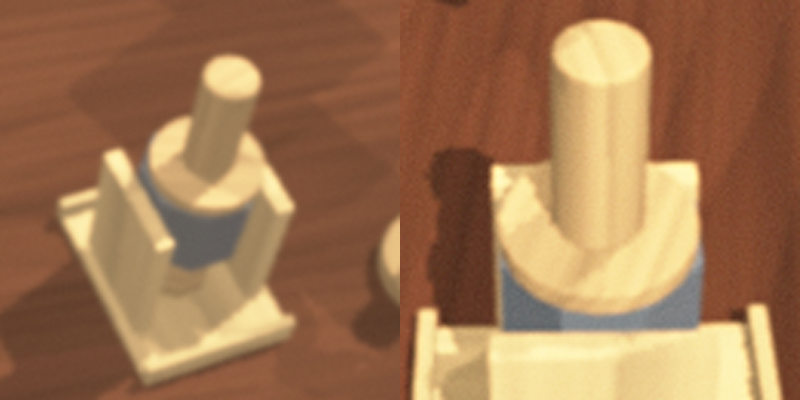

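View pics/z8w.png

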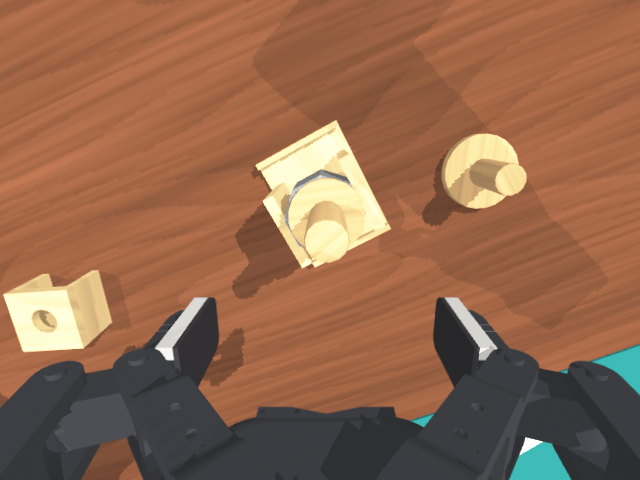

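The drift stands upright on the sleeve, released and with the gripper clear. The core's front lower edge is near (418,225) in the scene picture. I'll check that against a core lying on the tray floor.

Run:
```python
from h import *
C=cam("scene")
a=cv2.imread("pics/s8.png")
im=cv2.resize(a[180:250,385:455],(560,560),interpolation=cv2.INTER_CUBIC)
t=np.arange(8)*np.pi/4+np.pi/8+0.0
for z,col in((.006,(0,0,255)),(.036,(0,255,0)),(.055,(255,0,0))):
    rr=.0222 if z<.05 else .0346
    p=(proj(C,[[.4725+rr*np.cos(u),.2235+rr*np.sin(u),z] for u in np.linspace(0,6.28,40)])-[385,180])*8
    cv2.polylines(im,[p.astype(np.int32)],True,col,1)
cv2.imwrite("pics/z9.png",np.hstack([im[:, :560]]))
```

```text
(no output)
```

View pics/z9.png

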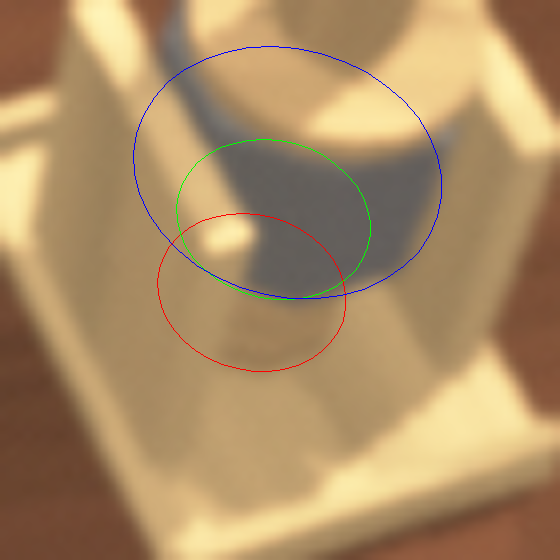

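The visible lower edge of the core matches the predicted outline of a core on the tray floor.

```bash
python3 -c "
from workcell import bot
print(bot.job_done(), bot.get_obs()['clock'])"
```

```text
the job is handed in; nothing more can be done
the job is handed in; nothing more can be done
```

I handed the job in at about 11.4 s. The core is out in the jig's tray and the drift is standing upright in the sleeve, released.

**What I did:** I located the drift and the bore in the scene, side and wrist pictures. Then I gripped the drift by its handle, lifted it straight out of its stand and pushed the core down through the sleeve. I went on until the collar met the rim, eased the load, opened the gripper and moved up clear.

**Last checks:**
- **Collar on the rim:** the arm stopped moving down at the expected height (0.130 m), with about 13 N of contact. The pictures after release show the collar flat on the rim and the handle upright.
- **Core in the tray:** its visible lower edge in the scene picture matches the outline of a core on the tray floor. Only its front edge shows under the sleeve, and the trained network did not report the core in that final picture.
- **Gripper clear:** it was about 14 cm up with the fingers open, reading about 1 N.
- **Forces:** no reading between moves went above about 15 N. Each move reports the force only at its end, so I did not see the peaks in between.

The cameras disagreed with each other by 2–5 mm on the positions of the drift and bore. That was well within the 12 mm clearance around the shank.

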